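Gauge the depth of the sample well

TASK

Carry the depth gauge over to the block heater and stand its foot flat on the metal block over the small empty well, between the two vials. Push the rod gently down the well until you feel it bottom - never press it hard against the bottom - and then let go, leaving the gauge standing square with the rod resting on the bottom so that its travel can be read. Leave the vials in their wells and everything else where it is.

Things in the scene. Friction and masses are not known exactly. Their poses are not given: they have to be found in the camera images.
- gauge: Steel depth gauge, 0.36 kg in all, standing on the bench. A foot bar 60 (its x) x 30 (its y) x 14 mm high with a 22 x 22 mm hub on it up to 32 mm, and a rod sliding vertically through its middle with a square knob on top. Origin: centre of the foot's flat underside; z up.
- rod (a joint): Travel of the gauge's rod (m): 0 = fully up, as at the start, nose 1.5 mm inside the foot's underside; it grows as the rod goes down, to 0.075 at most. The rod slides against a steady drag of about 1.5 N, less than the foot weighs, and stays where it is left. Lifted by its knob, the rod is at its upper stop and carries the whole gauge.
- knob (a point): Centre of the square knob on top of the rod, 20 x 20 mm (sides along the gauge's x and y) x 24 mm high; 125 mm above the foot's underside when the rod is fully up. It moves with the rod.
- rod_tip (a point): Centre of the rod's nose (lower end). The rod is 8 mm in diameter, its nose tapers to 5 mm over the last 3 mm.
- heater: White plastic block heater fixed to the bench, shell from x -102 to +58 mm and y -83 to +83 mm, 52 mm high, with a dark panel on the low shelf at its -x side. It carries the metal block, and the bottom stop of the small well, which stands 32 to 60 mm below the well's mouth (not known beforehand). Origin: on the bench under the small well; z up.
- block: Aluminium block set in the heater, 70 (x) x 130 (y) x 72 mm, its top 84 mm above the bench, with three wells in a row along its y: the small one in the middle, 11 mm in diameter, empty; two of 30 mm, centred 42 mm to either side, each holding a vial. Origin: centre of its underside, 12 mm above the bench; same axes as the heater.
- well (a point): Centre of the mouth of the small middle well, level with the block's flat top; axes as the block's. The foot must lie with its long side along the block's x to pass between the vials (56 mm apart, clear).
- vial_l: Capped glass vial, 28 mm in diameter, 95 mm tall, standing in the +y well and standing 23 mm out of the block. Origin: centre of its base. Loose.
- vial_r: The same vial, in the -y well.
- vial_a: Small capped vial on the bench, 28 mm in diameter, 60 mm tall, loose. Origin: centre of its base.
- vial_b: Another small capped vial, same size, on the bench, loose.
- beaker: Glass beaker on the bench, 66 mm in diameter, 70 mm tall, loose. Origin: centre of its base.
- stopper: Glass stopper on the bench, 34 mm in diameter, 55 mm tall, loose. Origin: centre of its base.
- pen: Pen lying on the bench, 11 mm thick, 130 mm long, loose. Origin: under its middle.
Not all that is in view belongs to the job. Leave any red look-alike of the gauge alone.

How it is judged:
By the outcome, as a careful person would: the job done as asked, in the order asked, and still so for the second after the job is handed in, with the robot touching nothing.
It also fails if it takes over 48 s, if anything falls off the work surface, if the arm or the gripper's body presses on something with over 40 N, if the wrist force passes 120 N, or if a joint passes its speed limit or range.

ROBOT

A 6-joint arm with a two-finger parallel gripper is mounted at the origin on the work surface. World frame = base frame: x ahead of the robot, y to its left, z up, the work surface at z = 0. Lengths are in m, angles in rad, forces in N, time in s.
With the tool pointing down it reaches from about 0.375 to 0.75 m from the base axis. Payload 9 kg.
Tool frame: the origin (TCP) lies at the very end of the fingers, on their centre line; the grasp point (between the pads) lies 19 mm behind it; z points along the fingers, y is the line along which they close (so a half turn about z gives the same grasp; the last joint's range is limited). The gripper opens to 85 mm and grips with 20 to 120 N. Pads are 22 mm wide; open, the fingers measure 114 mm over their backs; the gripper's body (76 mm by 85 mm) begins 54 mm behind the grasp point. The pads swing forward as they close: fully open they stand 13 mm farther back than shut.
Start: joints at [0.901, 0.104, 0.097, 1.564, 0, 1.353], TCP at [0.262, 0.54, 0.231] pointing down, gripper open.
Joint ranges: [-2.99, 2.99], [-0.84, 1.86], [-1.1, 1.16], [-1.84, 2.11], [-1.51, 1.56], [-3.14, 3.14]. Speed limits (rad/s): [2.22, 2.22, 2.57, 3.14, 3.14, 3.14].

INTERFACE

Orientations are given as [roll, pitch, yaw] about the fixed x, y, z axes, in that order (R = Rz(yaw) Ry(pitch) Rx(roll)).
In Python, from station import env gives the robot as it stands.
- The arm moves only by the tool send_rows, never from a script. Its argument "rows" is a list that holds one entry, the list of rows, each a list of 6 numbers: the shift along the tool's x, y, z as a fraction of full scale, then the turn, a rotation vector about the tool's x, y, z as a fraction of full scale. A call has 1 to 5 rows; each row shifts and turns the commanded pose from where the row before left it, along the tool's axes as they then stand; what a row does not reach is not made up. Full scale, the value 1, is 0.2 m for a shift and 2 pi rad for a turn. A row lasts 1/8 s, in which the tool goes at most 62.5 mm and 10.7 degrees, less where a joint would pass 70% of its speed; a pose out of reach is approached as far as the arm can. A call with a number of a shift or a turn outside -1 to 1 is refused whole. A call with a gripper value outside its range is refused whole. "claw" is the closure, from -1 (fully open) to 1 (shut), so that 0 is half open, set as the call begins (left out, the last holds). The fingers move at their own pace and stop on an object; "force" is the grip in N (left out, the last holds). Time passes only in rows, so rows that do not move let the fingers close. It gives the time, the measured TCP pose, the force, the opening and the grip force at its end, in the units of the state.
- env.observe(): the state, without advancing time (a new reading comes with each control period).
- env.camera(name): name is "scene" or "top" or "wrist"; returns a dict with "frame" (420x560x3 uint8, red, green, blue), "intrinsics" (3x3 intrinsics, pixels), "T" (4x4, takes a point from camera to world coordinates). Camera axes: x right, y up, looking along -z (the intrinsics and any distortion apply to the point x, -y, -z); pixel columns grow to the right and rows downward; lengths in m; the calibration is good to about 2 mm. A picture is of the moment at which its call begins. There is no depth.
- env.job_done(): hands the job in; it is judged then, once.
The state is a dict: "clock": time; "joints": joint angles; "dq": joint speeds; "effort": joint torques, N m; "ee_pos": TCP position; "tcp_rot": TCP orientation; "contact_force": force on the tool from outside, world axes, zero at the start; "ft_torque": the same for the moment, N m; "finger_gap": finger opening in m; "gripper_force": force on a finger pad.
Only numpy, scipy, OpenCV 4.12 (cv2) and the standard library are available. Lean on these libraries where they do the work, as an engineer would, in place of code of your own. Each camera call takes 0.05 s, during which the arm holds its last target. There are 200 camera calls.

## Working session

There is one attempt and no reset: what is moved stays moved. The work goes in short steps, Python scripts to look and compute and a tool call to move; the robot and the scene stay as the last step left them, time stands still between calls to the robot, and variables do not carry over. Pictures are saved under pics/ and viewed, at most 10 in all, crops included, and the job is handed in when it is done.

Besides the shell and the picture viewer there is one more tool, called after "Emit:" by a JSON object that holds its "api" and its "payload". send_rows: Moves the arm, as the interface text tells. Shift numbers are shares of 0.2 m and turn numbers shares of 2 pi rad, none past 1 either way. Its arguments: {"type":"object","properties":{"rows":{"type":"array","items":{"type":"array","items":{"type":"array","items":{"type":"number"}}}},"claw":{"type":"number"},"force":{"type":"number"}},"required":["rows"]}

```bash
mkdir -p pics; ls; cat > h.py <<'E'
import numpy as np, cv2
from station import env
def shot(n,f):
    c=env.camera(n); np.savez('pics/'+f+'.npz',K=c['intrinsics'],T=c['T'],im=c['frame']); cv2.imwrite('pics/'+f+'.png',c['frame'][:,:,::-1]); return c
def ray(f,u,v,z):
    c=np.load('pics/'+f+'.npz');K,T=c['K'],c['T']
    d=np.linalg.inv(K)@[u,v,1]; d=T[:3,:3]@(d*[1,-1,-1]); o=T[:3,3]
    return o+d*(z-o[2])/d[2]
def proj(f,p):
    c=np.load('pics/'+f+'.npz');K,T=c['K'],c['T']
    q=T[:3,:3].T@(np.array(p)-T[:3,3]); q=K@(q*[1,-1,-1]); return q[:2]/q[2]
def crop(f,u0,v0,u1,v1,s,g):
    im=cv2.imread('pics/'+f+'.png')[v0:v1,u0:u1]; cv2.imwrite('pics/'+g+'.png',cv2.resize(im,None,fx=s,fy=s,interpolation=cv2.INTER_CUBIC))
E
python3 - <<'E'
from h import *
a=shot('scene','s0');b=shot('top','t0')
im=np.vstack([cv2.imread('pics/s0.png'),cv2.imread('pics/t0.png')])
print(a['T'],b['T'],b['intrinsics'],env.observe())
E
```

```text
pics
[[ 0.34452324 -0.6458852   0.68127531  1.2626816 ]
 [ 0.93850293  0.2545245  -0.23330137 -0.20512898]
 [-0.02271536  0.71975662  0.69385476  0.77214241]
 [ 0.          0.          0.          1.        ]] [[-0.01440994  0.99633735 -0.08428661  0.5289415 ]
 [-0.99920732 -0.0174772  -0.03576698 -0.00465202]
 [-0.03710908  0.0837044   0.99579942  0.92471922]
 [ 0.          0.          0.          1.        ]] [[449.30581581   0.         284.33529844]
 [  0.         449.30581581 203.94529496]
 [  0.           0.           1.        ]] {'clock': 0.1, 'joints': array([ 9.01294426e-01,  1.04684630e-01,  9.65713135e-02,  1.56392717e+00,
       -5.08476715e-07,  1.35307833e+00]), 'dq': array([ 0.00074121, -0.00137497,  0.00183958, -0.00085934, -0.00143068,
       -0.00140326]), 'effort': array([ 4.75380250e-03, -5.58203781e+01,  5.04723144e+01,  1.29247532e-02,
       -2.56445119e-04, -3.64231685e-07]), 'ee_pos': array([0.26175105, 0.53955747, 0.23058708]), 'tcp_rot': array([-3.14037775e+00, -2.68245342e-04,  2.68980859e+00]), 'contact_force': array([-0.7786334 ,  0.57299766, -0.16957439]), 'ft_torque': array([-0.02318721, -0.03713037, -0.0286901 ]), 'gripper_force': 0.0, 'finger_gap': 0.0854459035536767}
```

View pics/s0.png

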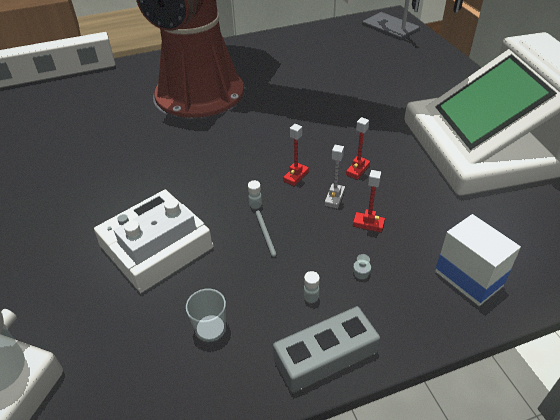

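View pics/t0.png

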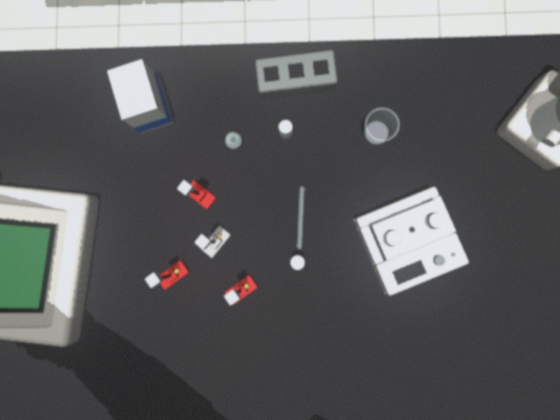

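The silver gauge is at scene (335,190) / top (213,241). The look-alikes are red ones at scene (295,172), (358,165) and (370,220), which are top (240,290), (170,275) and (200,193). I choose the silver one. The heater is at top (411,240) with the small well about (411,230). Next I take a close crop of both.

```bash
python3 - <<'E'
from h import *
crop('t0',180,210,250,270,8,'c1'); crop('t0',350,180,475,300,6,'c2')
a=cv2.imread('pics/c1.png');b=cv2.imread('pics/c2.png')[:,:]
crop('s0',310,135,370,225,6,'c3')
c=cv2.imread('pics/c3.png')
A=np.zeros((600,800,3),np.uint8);A[:480,:400]=a[:,80:480];A[:540,420:780]=c;cv2.imwrite('pics/c13.png',A)
E
```

```text
(no output)
```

View pics/c13.png

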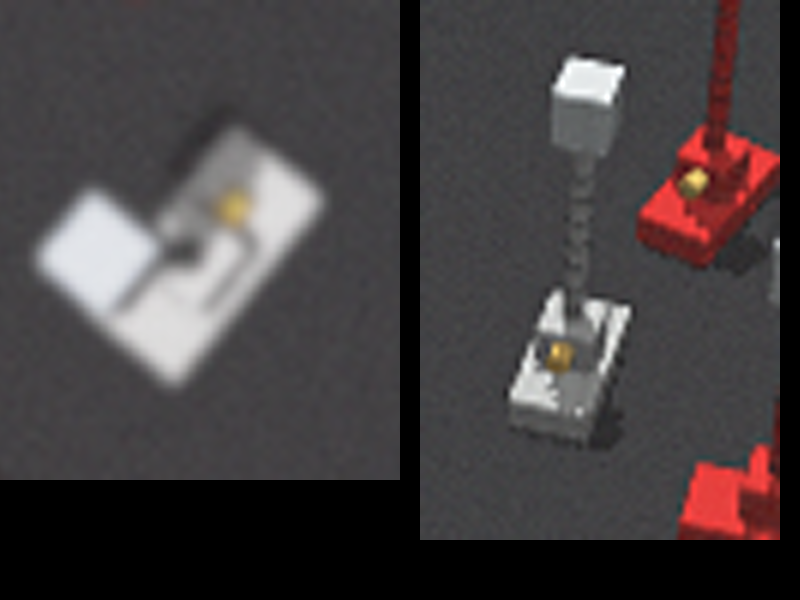

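View pics/c2.png

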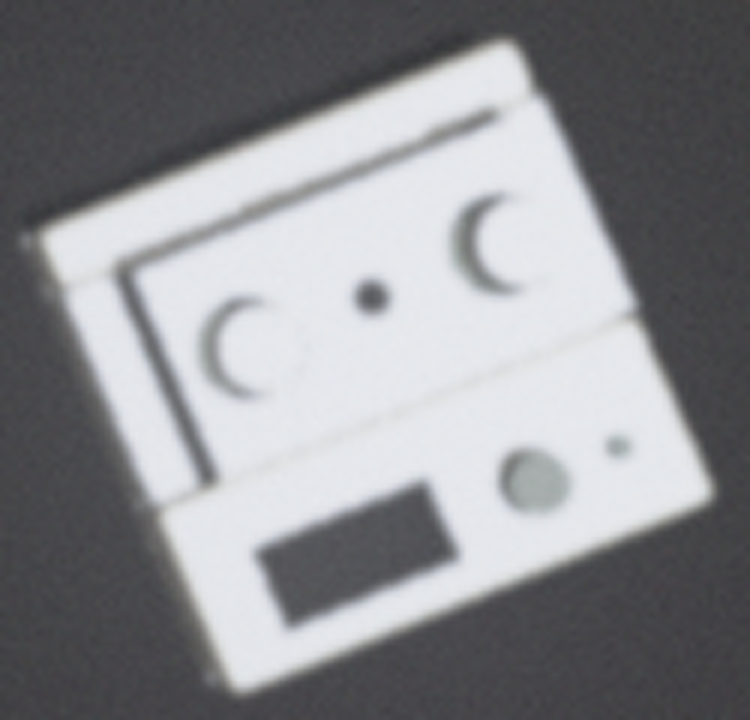

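```bash
python3 - <<'E'
from h import *
def P(u,v,z,o,s): return ray('t0',(u+.5)/s-.5+o[0],(v+.5)/s-.5+o[1],z)
o1=(190,210);o2=(350,180)
print('knob',[P(u,v,.137,o1,8).round(4)[:2] for u,v in[(97,251),(95,185),(160,250),(98,315),(35,255)]])
r,b,t=[P(u,v,.014,o1,8) for u,v in[(325,200),(175,388),(237,122)]]
print('foot c',(b+t)/2,'len',np.linalg.norm(r-b),np.linalg.norm(r-t),'yaw',np.degrees(np.arctan2(*(r-b)[1::-1])),np.degrees(np.arctan2(*(r-t)[1::-1])))
print('well',P(372,297,.084,o2,6))
for a,b,z in[((40,235),(510,40),.052),((235,693),(715,493),.052),((120,268),(500,110),.084)]:
  a=P(*a,z,o2,6);b=P(*b,z,o2,6);print(np.linalg.norm(a-b),np.degrees(np.arctan2(*(a-b)[1::-1]))-90)
a=P(40,235,.052,o2,6);b=P(235,693,.03,o2,6);print(np.degrees(np.arctan2(*(a-b)[1::-1])),np.linalg.norm(a-b))
# scene checks
print('scene proj knob top', proj('s0',np.append(P(97,251,.137,o1,8)[:2],.137)),'well',proj('s0',P(372,297,.084,o2,6)))
from scipy.spatial.transform import Rotation as R
s=env.observe();print(R.from_euler('xyz',s['tcp_rot']).as_matrix().round(3))
E
```

```text
knob [array([0.5328, 0.1702]), array([0.5473, 0.1706]), array([0.5328, 0.1562]), array([0.5188, 0.1699]), array([0.5321, 0.1839])]
foot c [0.53210504 0.16953038 0.014     ] len 0.06066885142236092 0.030183226111874014 yaw -39.27531220430414 -131.93642544514677
well [ 0.54928347 -0.20942069  0.084     ]
0.1638749758118409 21.62354887231075
0.1647025301058481 21.731083366196927
0.12741401393662777 21.669894643526206
22.482239645084647 0.16257411267813213
scene proj knob top [339.68860258 148.28916211] well [155.41524318 222.93137462]
[[-0.9    0.437 -0.001]
 [ 0.437  0.9   -0.001]
 [ 0.    -0.001 -1.   ]]
```

```bash
python3 - <<'E'
from h import *
for p in[(0,0,0),(.262,.54,.231),(.262,.54,0),(.5326,.17,.137),(.5326,.17,0)]: print(p,proj('s0',p).round(),proj('t0',p).round())
for n,(u,v) in dict(m1=(95,195),m2=(68,345),m3=(65,212)).items(): print(n,ray('t0',u,v,0.05).round(3))
for u,v in[(184,187),(152,280),(232,298)]: print(ray('t0',u,v,.137).round(3))
shot('wrist','w0')
E
```

```text
(0, 0, 0) [201.  92.] [303. 514.]
(0.262, 0.54, 0.231) [436.  16.] [-52. 422.]
(0.262, 0.54, 0) [420.  99.] [ 37. 377.]
(0.5326, 0.17, 0.137) [340. 148.] [202. 241.]
(0.5326, 0.17, 0) [336. 199.] [216. 241.]
m1 [0.627 0.403 0.05 ]
m2 [0.336 0.45  0.05 ]
m3 [0.595 0.463 0.05 ]
[0.629 0.202 0.137]
[0.466 0.258 0.137]
[0.433 0.117 0.137]
```

View pics/w0.png

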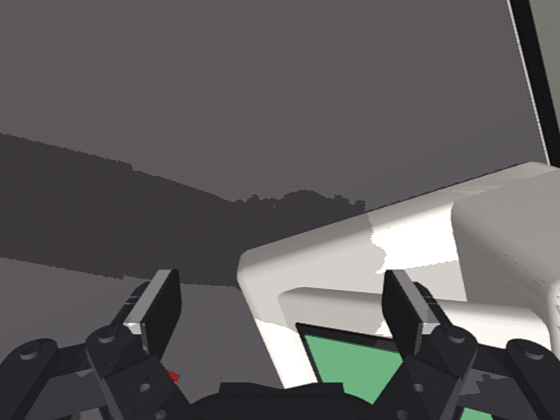

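Emit:
{"api": "send_rows", "payload": {"rows": [[[-0.119,-0.193,0,0,0,0],[-0.119,-0.193,0,0,0,0],[-0.119,-0.193,0,0,0,0],[-0.119,-0.193,0,0,0,0]]]}}

```text
clock: 0.65
ee_pos: [0.28, 0.358, 0.2311]
tcp_rot: [-3.142, 0.0, 2.69]
contact_force: [-0.1, -0.9, 0.0]
finger_gap: 0.0851
gripper_force: 0.0
```

Emit:
{"api": "send_rows", "payload": {"rows": [[[-0.222,-0.043,0,0,0,0],[-0.222,-0.043,0,0,0,0],[-0.222,-0.043,0,0,0,0],[-0.222,-0.043,0,0,0,0]]]}}

```text
clock: 1.15
ee_pos: [0.426, 0.2498, 0.2312]
tcp_rot: [3.141, 0.0, 2.69]
contact_force: [-0.0, 0.7, 0.5]
finger_gap: 0.0855
gripper_force: 0.0
```

Emit:
{"api": "send_rows", "payload": {"rows": [[[-0.222,-0.043,0,0,0,0],[-0.222,-0.043,0,0,0,0],[-0.222,-0.043,0,0,0,0.02],[0,0,0,0,0,0.02],[0,0,0,0,0,0]]]}}

```text
clock: 1.78
ee_pos: [0.5335, 0.1692, 0.2308]
tcp_rot: [-3.141, -0.001, 2.439]
contact_force: [0.2, 0.1, -0.4]
finger_gap: 0.0855
gripper_force: 0.0
```

```bash
cat >> h.py <<'E'
from scipy.spatial.transform import Rotation as R
def go(x,y,z,yaw):
    s=env.observe(); M=R.from_euler('xyz',s['tcp_rot']); p=s['ee_pos']
    d=M.as_matrix().T@(np.array([x,y,z])-p)/.2
    t=R.from_euler('xyz',[np.pi,0,np.radians(yaw)]); w=(M.inv()*t).as_rotvec()/2/np.pi
    print('t',s['clock'],'p',p.round(4),'yaw',np.degrees(s['tcp_rot']).round(2),'F',s['contact_force'].round(2),'gap',s['finger_gap']); print('shift',d.round(4),'turn',w.round(4))
E
python3 - <<'E'
from h import *
shot('wrist','w1'); go(.5326,.170,.106,139)
print(proj('w1',(.5326,.17,.137)))
E
```

```text
t 1.825 p [0.5333 0.1695 0.2311] yaw [-1.7999e+02 -2.0000e-02  1.3986e+02] F [ 0.32 -0.26  0.29] gap 0.08522308041448304
shift [ 4.100e-03 -4.000e-04  6.254e-01] turn [-0.     -0.0001  0.0024]
[281.21425711 202.49204899]
```

View pics/w1.png

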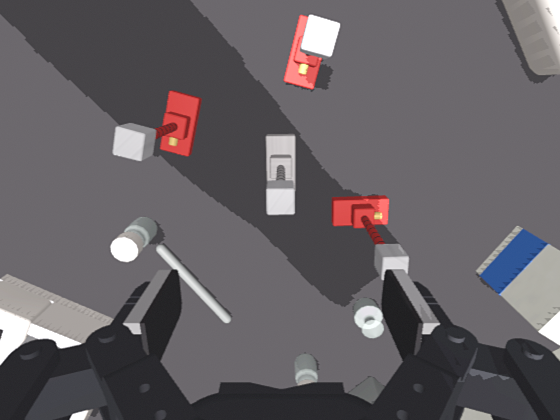

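Wrist view shows the silver gauge's knob centred at (281,200), where predicted, with its sides parallel to the fingers. Descending.

Emit:
{"api": "send_rows", "payload": {"rows": [[[0.004,0,0.2,0,0,0.002],[0,0,0.2,0,0,0],[0,0,0.15,0,0,0],[0,0,0.075,0,0,0],[0,0,0,0,0,0]]]}}

```text
clock: 2.45
ee_pos: [0.5323, 0.1703, 0.1059]
tcp_rot: [-3.141, -0.001, 2.428]
contact_force: [0.2, -0.3, -0.5]
finger_gap: 0.0855
gripper_force: 0.0
```

Emit:
{"api": "send_rows", "payload": {"rows": [[[0,0,0,0,0,0],[0,0,0,0,0,0],[0,0,0,0,0,0],[0,0,0,0,0,0],[0,0,0,0,0,0]]], "claw": 1, "force": 30}}

```text
clock: 3.08
ee_pos: [0.533, 0.1699, 0.1065]
tcp_rot: [3.141, 0.0, 2.426]
contact_force: [0.1, -0.8, 1.5]
finger_gap: 0.0194
gripper_force: 35.7
```

Emit:
{"api": "send_rows", "payload": {"rows": [[[0,0,0,0,0,0],[0,0,0,0,0,0],[0,0,0,0,0,0],[0,0,0,0,0,0]]]}}

```text
clock: 3.58
ee_pos: [0.533, 0.17, 0.1064]
tcp_rot: [3.141, 0.0, 2.426]
contact_force: [0.2, -1.7, 0.7]
finger_gap: 0.0193
gripper_force: 35.7
```

Emit:
{"api": "send_rows", "payload": {"rows": [[[0,0,-0.05,0,0,0],[0,0,-0.15,0,0,0],[0,0,-0.2,0,0,0],[0,0,-0.2,0,0,0],[0,0,-0.2,0,0,0]]]}}

```text
clock: 4.2
ee_pos: [0.5324, 0.1701, 0.2677]
tcp_rot: [-3.141, -0.001, 2.426]
contact_force: [0.2, 0.2, -5.3]
finger_gap: 0.0198
gripper_force: 35.1
```

Emit:
{"api": "send_rows", "payload": {"rows": [[[0,0,-0.05,0,0,0],[0,0,0,0,0,0]]]}}

```text
clock: 4.45
ee_pos: [0.533, 0.1701, 0.2758]
tcp_rot: [-3.142, -0.0, 2.426]
contact_force: [-0.2, 0.0, -5.3]
finger_gap: 0.0195
gripper_force: 35.1
```

```bash
python3 - <<'E'
from h import *
shot('wrist','w2'); go(.5493,-.2094,.266,201.7)
E
```

```text
t 4.5 p [0.5326 0.1701 0.2747] yaw [-1.7993e+02 -8.0000e-02  1.3900e+02] F [-0.07 -0.55 -4.11] gap 0.019397628839106458
shift [-1.308  -1.3769  0.0435] turn [-0.     -0.0003 -0.1742]
```

View pics/w2.png

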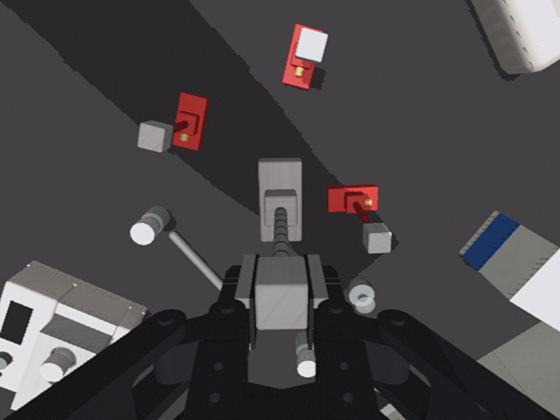

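Emit:
{"api": "send_rows", "payload": {"rows": [[[-0.06,-0.07,0,0,0,0],[-0.13,-0.138,0,0,0,0],[-0.14,-0.145,0,0,0,0],[-0.14,-0.145,0,0,0,0],[-0.14,-0.145,0,0,0,0]]]}}

```text
clock: 5.12
ee_pos: [0.5398, -0.0091, 0.2748]
tcp_rot: [-3.141, -0.002, 2.426]
contact_force: [0.8, 0.2, -4.1]
finger_gap: 0.0196
gripper_force: 33.6
```

Emit:
{"api": "send_rows", "payload": {"rows": [[[-0.14,-0.145,0,0,0,0],[-0.14,-0.145,0,0,0,0],[-0.14,-0.145,0,0,0,0],[-0.14,-0.145,0,0,0,0],[-0.138,-0.154,0,0,0,0]]]}}

```text
clock: 5.75
ee_pos: [0.5486, -0.2112, 0.2746]
tcp_rot: [-3.141, -0.002, 2.425]
contact_force: [0.5, 0.2, -3.7]
finger_gap: 0.0194
gripper_force: 33.6
```

Emit:
{"api": "send_rows", "payload": {"rows": [[[0,0,0,0,0,-0.014],[0,0,0,0,0,-0.022],[0,0,0,0,0,-0.025],[0,0,0,0,0,-0.025],[0,0,0,0,0,-0.025]]]}}

```text
clock: 6.38
ee_pos: [0.5486, -0.2099, 0.2746]
tcp_rot: [3.14, -0.002, 3.128]
contact_force: [-0.9, -0.6, -3.9]
finger_gap: 0.0193
gripper_force: 33.6
```

Emit:
{"api": "send_rows", "payload": {"rows": [[[0,0,0,0,0,-0.025],[0,0,0,0,0,-0.022],[0,0,0,0,0,-0.016],[0,0,0,0,0,0],[0,0,0,0,0,0]]]}}

```text
clock: 7.0
ee_pos: [0.5491, -0.2097, 0.2755]
tcp_rot: [3.141, -0.001, -2.767]
contact_force: [-0.0, -0.2, -4.2]
finger_gap: 0.0194
gripper_force: 33.7
```

```bash
python3 - <<'E'
from h import *
go(.5493,-.2094,.24,201.7)
shot('wrist','w3');shot('scene','s3');shot('top','t3')
print(proj('w3',(.5493,-.2094,.084)),proj('s3',(.5493,-.2094,.084)),proj('s3',(.5493,-.2094,.168)))
A=np.zeros((600,800,3),np.uint8)
a=cv2.imread('pics/w3.png')[60:420,80:480];A[:360,:400]=a
crop('s3',80,110,220,290,3,'x');A[:540,400:800]=cv2.imread('pics/x.png')[:,:400]
cv2.imwrite('pics/m3.png',A)
E
```

```text
t 7.0 p [ 0.5491 -0.2097  0.2755] yaw [ 1.7995e+02 -4.0000e-02 -1.5851e+02] F [-0.   -0.2  -4.24] gap 0.01943003590873396
shift [-0.0014  0.0009  0.1777] turn [ 0.0002 -0.0001 -0.0006]
[281.56035329 172.4019797 ] [155.42792048 222.93441718] [146.20881348 189.52331171]
```

View pics/m3.png

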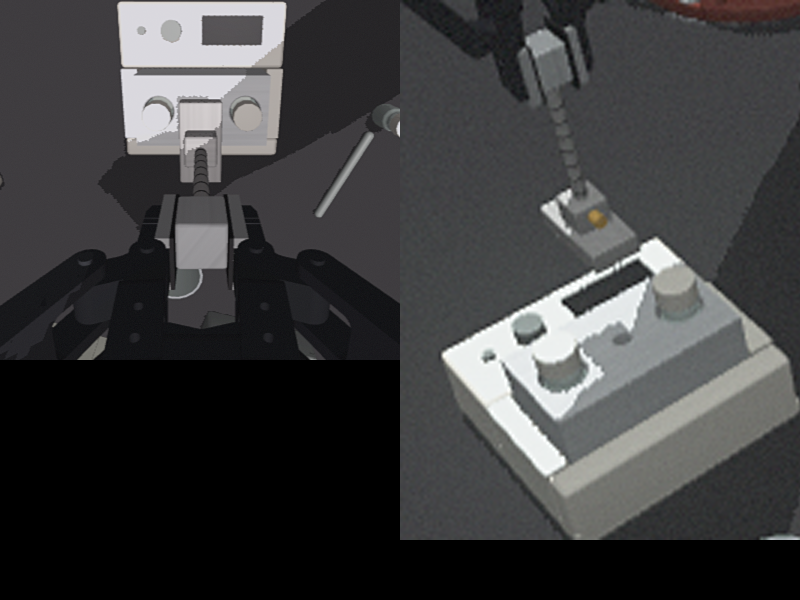

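Emit:
{"api": "send_rows", "payload": {"rows": [[[0,0,0.1,0,0,-0.0006],[0,0,0.12,0,0,0],[0,0,0.1,0,0,0],[0,0,0.055,0,0,0],[0,0,0,0,0,0]]]}}

```text
clock: 7.78
ee_pos: [0.5493, -0.2092, 0.2007]
tcp_rot: [3.141, -0.001, -2.76]
contact_force: [-0.8, -0.5, -3.7]
finger_gap: 0.0196
gripper_force: 33.6
```

```bash
python3 - <<'E'
from h import *
go(.5493,-.2094,.20,201.7)
shot('scene','s4')
def dark(f,u,v,r,c=None):
    g=cv2.imread('pics/'+f+'.png',0)[v-r:v+r+1,u-r:u+r+1].astype(float)
    bg=np.median(g); w=np.clip(bg-g-12,0,None); yy,xx=np.mgrid[-r:r+1,-r:r+1]
    return u+(w*xx).sum()/w.sum(), v+(w*yy).sum()/w.sum(), g.astype(int)
a=dark('t0',412,229,5);print(a[:2],ray('t0',*a[:2],.084));print(a[2])
for f in('s0','s3'):
    a=dark(f,154,222,5);print(a[:2],ray(f,*a[:2],.084));print(a[2])
crop('s4',110,150,190,250,6,'s4c')
crop('s3',110,150,190,250,6,'s3c')
A=cv2.hconcat([cv2.imread('pics/s4c.png')[:,:400],cv2.imread('pics/s3c.png')[:,:400]]);cv2.imwrite('pics/m4.png',A)
E
```

```text
t 7.775 p [ 0.5493 -0.2092  0.2007] yaw [ 1.7994e+02 -4.0000e-02 -1.5816e+02] F [-0.85 -0.5  -3.7 ] gap 0.019553900960500192
shift [ 0.0003 -0.0009  0.0036] turn [ 0.0002 -0.0001  0.0004]
(np.float64(411.5191727703576), np.float64(229.09133993968118)) [ 0.54927049 -0.20930255  0.084     ]
[[231 230 230 230 229 228 229 230 230 231 231]
 [230 230 228 223 220 221 223 228 229 230 231]
 [230 227 218 200 187 190 203 219 226 229 232]
 [229 219 195 158 139 140 163 195 219 228 230]
 [226 213 168 125 105 106 128 172 210 226 231]
 [225 205 156 111  95  99 112 153 201 226 230]
 [226 211 164 118 101 101 118 160 206 226 230]
 [228 220 191 153 133 133 150 185 217 228 230]
 [229 226 216 196 182 182 195 213 224 229 230]
 [230 230 227 220 217 218 220 226 229 230 231]
 [230 230 230 228 229 228 229 231 231 230 231]]
(np.float64(153.6158063042485), np.float64(222.5481955230699)) [ 0.5470605  -0.21238263  0.084     ]
[[227 226 228 229 229 228 228 229 227 228 228]
 [228 228 229 229 229 228 228 228 227 229 229]
 [230 230 229 229 230 232 231 231 230 231 230]
 [229 230 232 222 223 199 204 227 233 229 228]
 [2
[... 245 characters left out ...]
 231 233 231 229 227 228 226 226]
 [230 229 230 228 228 226 226 227 227 225 228]]
(np.float64(153.60207612456747), np.float64(222.659169550173)) [ 0.54733872 -0.21245753  0.084     ]
[[232 233 235 175 176 235 232 231 233 139 146]
 [173 175 177 141 140 176 237 233 238 141 147]
 [142 142 142 143 144 143 178 241 179 146 144]
 [146 145 149 143 150 138 133 181 144 144 144]
 [149 144 142 131 116 111 107 124 137 146 144]
 [147 146 123 103 101 105 100 103 124 149 150]
 [145 136  97  98 101 101  98 100 145 146 147]
 [153 146 117  99  97 102 123 143 153 142 145]
 [150 146 141 139 143 139 143 147 144 141 146]
 [148 148 146 147 148 150 145 146 147 145 143]
 [149 147 149 146 146 145 147 146 144 145 145]]
```

View pics/m4.png

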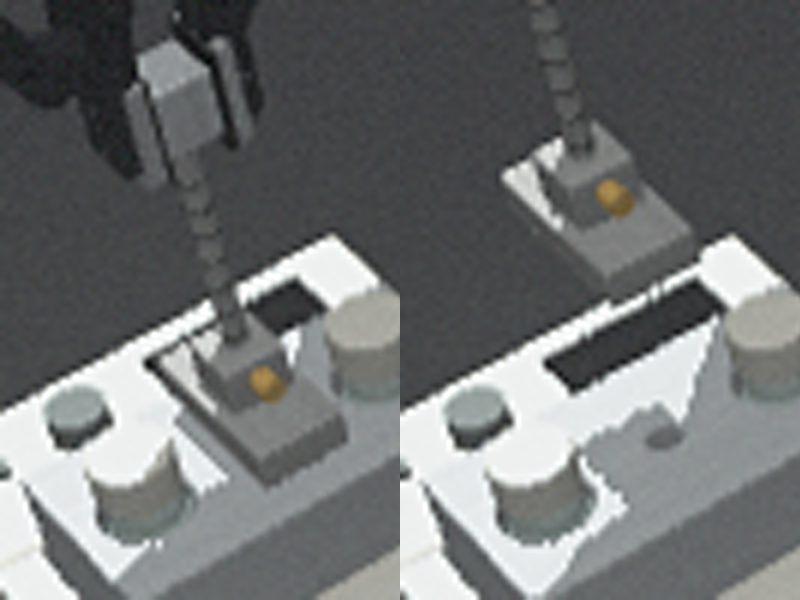

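```bash
python3 - <<'E'
from h import *
from scipy.optimize import least_squares
def fit(f,o,pts,z0,x0,yaw):
    L=np.array([p[0] for p in pts]);U=np.array([((p[1][0]+.5)/6-.5+o[0],(p[1][1]+.5)/6-.5+o[1]) for p in pts])
    def r(q,fixz):
        th=np.radians(q[2]); M=np.array([[np.cos(th),-np.sin(th),0],[np.sin(th),np.cos(th),0],[0,0,1]])
        z=z0 if fixz else q[3]
        return np.concatenate([proj(f,M@l+[q[0],q[1],z])-u for l,u in zip(L,U)])
    for fz in(1,0):
        s=least_squares(r,[*x0,yaw,z0],args=(fz,));print(f,s.x.round(4),'res',s.fun.round(2))
h=.030
# yaw of gauge such that +x = block x (21.8): camera sees +x(world far from base is near camera), near side
c=dict(near=(.03,-.015),right=(.03,.015),left=(-.03,-.015))
A=lambda n,z:(*c[n],z)
fit('s4',(110,150),[(A('near',.014),(263,460)),(A('near',0),(268,487)),(A('right',.014),(347,413)),(A('right',0),(346,437)),(A('left',.014),(157,355))],.0943,(.549,-.209),21.8)
fit('s3',(110,150),[(A('near',.014),(210,278)),(A('near',0),(212,298)),(A('right',.014),(292,233)),(A('right',0),(291,250)),(A('left',.014),(101,178))],.169,(.549,-.209),21.5)
E
```

```text
s4 [ 0.5467 -0.2121 21.7494  0.0943] res [-0.62 -0.36  0.07  0.51 -0.35 -0.75  1.17  0.62 -0.25 -0.06]
s4 [ 0.5276 -0.2123 22.0349  0.076 ] res [-0.49 -0.47  0.15  0.25 -0.65 -0.68  0.83  0.55  0.18  0.36]
s3 [ 0.5458 -0.2136 22.289   0.169 ] res [-1.19 -0.85  0.18  1.84  0.3  -1.64  1.98  1.54 -1.26 -1.1 ]
s3 [ 0.4723 -0.2144 23.5605  0.1063] res [-0.69 -1.21  0.52  0.91 -0.85 -1.37  0.7   1.24  0.33  0.46]
```

Emit:
{"api": "send_rows", "payload": {"rows": [[[0.001,-0.001,0.02,0,0,0],[0,0,0.015,0,0,0],[0,0,0.005,0,0,0],[0,0,0,0,0,0]]]}}

```text
clock: 8.32
ee_pos: [0.5495, -0.2097, 0.1933]
tcp_rot: [3.142, 0.0, -2.76]
contact_force: [0.4, -0.1, -4.5]
finger_gap: 0.0195
gripper_force: 33.6
```

Emit:
{"api": "send_rows", "payload": {"rows": [[[0,0,0.005,0,0,0],[0,0,0.005,0,0,0],[0,0,0,0,0,0]]]}}

```text
clock: 8.7
ee_pos: [0.5496, -0.2097, 0.1913]
tcp_rot: [-3.142, 0.0, -2.76]
contact_force: [0.2, -0.4, -4.0]
finger_gap: 0.0194
gripper_force: 33.7
```

Emit:
{"api": "send_rows", "payload": {"rows": [[[0,0,0.005,0,0,0],[0,0,0.005,0,0,0],[0,0,0,0,0,0]]]}}

```text
clock: 9.07
ee_pos: [0.5497, -0.2098, 0.1896]
tcp_rot: [-3.141, 0.0, -2.76]
contact_force: [0.5, 0.2, -0.1]
finger_gap: 0.0192
gripper_force: 34.2
```

Emit:
{"api": "send_rows", "payload": {"rows": [[[0,0,0.005,0,0,0],[0,0,0.005,0,0,0],[0,0,0,0,0,0]]]}}

```text
clock: 9.45
ee_pos: [0.5496, -0.2098, 0.1872]
tcp_rot: [3.142, 0.0, -2.76]
contact_force: [0.8, -0.6, 0.5]
finger_gap: 0.0197
gripper_force: 34.1
```

Emit:
{"api": "send_rows", "payload": {"rows": [[[0,0,0.005,0,0,0],[0,0,0.005,0,0,0],[0,0,0,0,0,0]]]}}

```text
clock: 9.82
ee_pos: [0.5495, -0.2097, 0.1851]
tcp_rot: [3.142, -0.0, -2.76]
contact_force: [1.2, -1.0, -0.7]
finger_gap: 0.0193
gripper_force: 34.1
```

Emit:
{"api": "send_rows", "payload": {"rows": [[[0,0,0.01,0,0,0],[0,0,0.01,0,0,0],[0,0,0.01,0,0,0],[0,0,0.01,0,0,0],[0,0,0,0,0,0]]]}}

```text
clock: 10.45
ee_pos: [0.5494, -0.2097, 0.1769]
tcp_rot: [3.141, -0.0, -2.76]
contact_force: [1.6, -1.1, -1.7]
finger_gap: 0.0197
gripper_force: 34.1
```

Emit:
{"api": "send_rows", "payload": {"rows": [[[0,0,0.015,0,0,0],[0,0,0.015,0,0,0],[0,0,0.015,0,0,0],[0,0,0.015,0,0,0],[0,0,0,0,0,0]]]}}

```text
clock: 11.08
ee_pos: [0.5493, -0.2096, 0.1648]
tcp_rot: [3.141, -0.0, -2.76]
contact_force: [1.5, -1.3, -2.3]
finger_gap: 0.0193
gripper_force: 33.9
```

Emit:
{"api": "send_rows", "payload": {"rows": [[[0,0,0.005,0,0,0],[0,0,0.005,0,0,0],[0,0,0,0,0,0]]]}}

```text
clock: 11.45
ee_pos: [0.5494, -0.2096, 0.1632]
tcp_rot: [3.141, -0.0, -2.76]
contact_force: [0.5, -0.0, -1.2]
finger_gap: 0.0195
gripper_force: 34.2
```

Emit:
{"api": "send_rows", "payload": {"rows": [[[0,0,0.005,0,0,0],[0,0,0.005,0,0,0],[0,0,0.005,0,0,0],[0,0,0,0,0,0]]]}}

```text
clock: 11.95
ee_pos: [0.5495, -0.2097, 0.1601]
tcp_rot: [3.141, -0.0, -2.76]
contact_force: [0.6, -0.2, 0.4]
finger_gap: 0.0198
gripper_force: 34.1
```

Emit:
{"api": "send_rows", "payload": {"rows": [[[0,0,0.005,0,0,0],[0,0,0.005,0,0,0],[0,0,0,0,0,0]]]}}

```text
clock: 12.32
ee_pos: [0.5495, -0.2097, 0.1581]
tcp_rot: [3.141, -0.0, -2.76]
contact_force: [0.5, -0.4, -0.3]
finger_gap: 0.0196
gripper_force: 34.1
```

Travel is about 32 mm, so from here I go 1 mm per call and watch the force.

Emit:
{"api": "send_rows", "payload": {"rows": [[[0,0,0.005,0,0,0],[0,0,0,0,0,0]]]}}

```text
clock: 12.58
ee_pos: [0.5495, -0.2097, 0.1572]
tcp_rot: [3.141, -0.0, -2.76]
contact_force: [0.1, -0.3, -0.1]
finger_gap: 0.0191
gripper_force: 34.1
```

Emit:
{"api": "send_rows", "payload": {"rows": [[[0,0,0.005,0,0,0],[0,0,0,0,0,0]]]}}

```text
clock: 12.82
ee_pos: [0.5495, -0.2097, 0.1562]
tcp_rot: [3.141, 0.0, -2.76]
contact_force: [-0.3, 1.0, -0.4]
finger_gap: 0.0196
gripper_force: 34.1
```

Emit:
{"api": "send_rows", "payload": {"rows": [[[0,0,0.005,0,0,0],[0,0,0,0,0,0]]]}}

```text
clock: 13.08
ee_pos: [0.5495, -0.2097, 0.1552]
tcp_rot: [3.141, 0.0, -2.76]
contact_force: [1.1, 0.7, -1.6]
finger_gap: 0.0197
gripper_force: 34.1
```

Emit:
{"api": "send_rows", "payload": {"rows": [[[0,0,0.005,0,0,0],[0,0,0,0,0,0]]]}}

```text
clock: 13.32
ee_pos: [0.5495, -0.2097, 0.1542]
tcp_rot: [3.142, 0.0, -2.76]
contact_force: [0.4, 0.8, -0.8]
finger_gap: 0.0196
gripper_force: 34.1
```

Emit:
{"api": "send_rows", "payload": {"rows": [[[0,0,0.005,0,0,0],[0,0,0,0,0,0]]]}}

```text
clock: 13.58
ee_pos: [0.5495, -0.2097, 0.1532]
tcp_rot: [3.141, -0.0, -2.76]
contact_force: [0.1, 1.2, 0.4]
finger_gap: 0.0189
gripper_force: 34.1
```

Emit:
{"api": "send_rows", "payload": {"rows": [[[0,0,0.005,0,0,0],[0,0,0,0,0,0]]]}}

```text
clock: 13.82
ee_pos: [0.5495, -0.2097, 0.1521]
tcp_rot: [3.141, -0.0, -2.76]
contact_force: [-0.0, 0.2, 0.4]
finger_gap: 0.0197
gripper_force: 34.1
```

Emit:
{"api": "send_rows", "payload": {"rows": [[[0,0,0.005,0,0,0],[0,0,0,0,0,0]]]}}

```text
clock: 14.08
ee_pos: [0.5495, -0.2097, 0.1512]
tcp_rot: [3.141, 0.0, -2.76]
contact_force: [0.7, 0.9, 0.5]
finger_gap: 0.0193
gripper_force: 34.1
```

Emit:
{"api": "send_rows", "payload": {"rows": [[[0,0,0.005,0,0,0],[0,0,0,0,0,0]]]}}

```text
clock: 14.32
ee_pos: [0.5495, -0.2097, 0.1501]
tcp_rot: [3.141, -0.0, -2.76]
contact_force: [0.2, 0.7, 0.3]
finger_gap: 0.0192
gripper_force: 34.1
```

Emit:
{"api": "send_rows", "payload": {"rows": [[[0,0,0.005,0,0,0],[0,0,0,0,0,0]]]}}

```text
clock: 14.58
ee_pos: [0.5495, -0.2097, 0.1492]
tcp_rot: [3.141, -0.0, -2.76]
contact_force: [0.6, 1.1, 0.0]
finger_gap: 0.0192
gripper_force: 34.1
```

Emit:
{"api": "send_rows", "payload": {"rows": [[[0,0,0.005,0,0,0],[0,0,0,0,0,0]]]}}

```text
clock: 14.82
ee_pos: [0.5495, -0.2097, 0.1482]
tcp_rot: [3.142, 0.0, -2.76]
contact_force: [0.7, 1.7, -0.1]
finger_gap: 0.0191
gripper_force: 34.1
```

Emit:
{"api": "send_rows", "payload": {"rows": [[[0,0,0.005,0,0,0],[0,0,0,0,0,0]]]}}

```text
clock: 15.08
ee_pos: [0.5495, -0.2097, 0.1472]
tcp_rot: [3.141, 0.0, -2.76]
contact_force: [1.1, 0.7, -0.1]
finger_gap: 0.0197
gripper_force: 34.1
```

Emit:
{"api": "send_rows", "payload": {"rows": [[[0,0,0.005,0,0,0],[0,0,0,0,0,0]]]}}

```text
clock: 15.32
ee_pos: [0.5495, -0.2097, 0.1462]
tcp_rot: [3.141, 0.0, -2.76]
contact_force: [0.2, 0.8, -0.0]
finger_gap: 0.019
gripper_force: 34.1
```

Emit:
{"api": "send_rows", "payload": {"rows": [[[0,0,0.005,0,0,0],[0,0,0,0,0,0]]]}}

```text
clock: 15.58
ee_pos: [0.5495, -0.2097, 0.1452]
tcp_rot: [3.142, 0.0, -2.76]
contact_force: [0.0, 0.8, 0.3]
finger_gap: 0.0196
gripper_force: 34.1
```

Emit:
{"api": "send_rows", "payload": {"rows": [[[0,0,0.005,0,0,0],[0,0,0,0,0,0]]]}}

```text
clock: 15.82
ee_pos: [0.5495, -0.2097, 0.1442]
tcp_rot: [3.141, 0.0, -2.76]
contact_force: [0.9, 1.7, -0.0]
finger_gap: 0.0191
gripper_force: 34.1
```

Emit:
{"api": "send_rows", "payload": {"rows": [[[0,0,0.005,0,0,0],[0,0,0,0,0,0]]]}}

```text
clock: 16.08
ee_pos: [0.5495, -0.2097, 0.1432]
tcp_rot: [3.142, 0.0, -2.76]
contact_force: [0.4, 1.3, 0.1]
finger_gap: 0.0194
gripper_force: 34.1
```

Emit:
{"api": "send_rows", "payload": {"rows": [[[0,0,0.005,0,0,0],[0,0,0,0,0,0]]]}}

```text
clock: 16.32
ee_pos: [0.5495, -0.2097, 0.1422]
tcp_rot: [3.142, 0.0, -2.76]
contact_force: [0.8, 1.0, -0.5]
finger_gap: 0.0198
gripper_force: 34.1
```

Emit:
{"api": "send_rows", "payload": {"rows": [[[0,0,0.005,0,0,0],[0,0,0,0,0,0]]]}}

```text
clock: 16.58
ee_pos: [0.5495, -0.2097, 0.1412]
tcp_rot: [3.141, -0.0, -2.76]
contact_force: [0.5, 0.6, -0.5]
finger_gap: 0.0194
gripper_force: 34.1
```

Emit:
{"api": "send_rows", "payload": {"rows": [[[0,0,0.005,0,0,0],[0,0,0,0,0,0]]]}}

```text
clock: 16.82
ee_pos: [0.5495, -0.2097, 0.1402]
tcp_rot: [3.142, 0.0, -2.76]
contact_force: [1.4, -0.0, -0.0]
finger_gap: 0.0196
gripper_force: 34.1
```

Emit:
{"api": "send_rows", "payload": {"rows": [[[0,0,0.005,0,0,0],[0,0,0,0,0,0]]]}}

```text
clock: 17.08
ee_pos: [0.5495, -0.2097, 0.1392]
tcp_rot: [3.142, 0.0, -2.76]
contact_force: [0.7, 0.9, -0.3]
finger_gap: 0.0194
gripper_force: 34.1
```

Emit:
{"api": "send_rows", "payload": {"rows": [[[0,0,0.005,0,0,0],[0,0,0,0,0,0]]]}}

```text
clock: 17.32
ee_pos: [0.5495, -0.2097, 0.1382]
tcp_rot: [3.142, 0.0, -2.76]
contact_force: [0.6, -0.3, -0.5]
finger_gap: 0.0197
gripper_force: 34.1
```

Emit:
{"api": "send_rows", "payload": {"rows": [[[0,0,0.005,0,0,0],[0,0,0,0,0,0]]]}}

```text
clock: 17.58
ee_pos: [0.5495, -0.2097, 0.1372]
tcp_rot: [3.142, 0.0, -2.76]
contact_force: [1.3, 0.4, -0.0]
finger_gap: 0.0195
gripper_force: 34.1
```

Emit:
{"api": "send_rows", "payload": {"rows": [[[0,0,0.005,0,0,0],[0,0,0,0,0,0]]]}}

```text
clock: 17.82
ee_pos: [0.5495, -0.2097, 0.1362]
tcp_rot: [3.141, 0.0, -2.76]
contact_force: [1.7, 0.3, 0.5]
finger_gap: 0.0195
gripper_force: 34.1
```

Emit:
{"api": "send_rows", "payload": {"rows": [[[0,0,0.005,0,0,0],[0,0,0,0,0,0]]]}}

```text
clock: 18.08
ee_pos: [0.5495, -0.2097, 0.1352]
tcp_rot: [3.142, 0.0, -2.76]
contact_force: [1.3, 0.5, -0.4]
finger_gap: 0.0196
gripper_force: 34.1
```

Emit:
{"api": "send_rows", "payload": {"rows": [[[0,0,0.005,0,0,0],[0,0,0,0,0,0]]]}}

```text
clock: 18.32
ee_pos: [0.5495, -0.2097, 0.1342]
tcp_rot: [3.141, 0.0, -2.76]
contact_force: [0.7, 1.1, -0.8]
finger_gap: 0.0195
gripper_force: 34.1
```

Emit:
{"api": "send_rows", "payload": {"rows": [[[0,0,0.005,0,0,0],[0,0,0,0,0,0]]]}}

```text
clock: 18.58
ee_pos: [0.5495, -0.2097, 0.1332]
tcp_rot: [3.142, 0.0, -2.76]
contact_force: [1.7, 0.6, -0.8]
finger_gap: 0.0194
gripper_force: 34.1
```

Emit:
{"api": "send_rows", "payload": {"rows": [[[0,0,0.005,0,0,0],[0,0,0,0,0,0]]]}}

```text
clock: 18.82
ee_pos: [0.5495, -0.2097, 0.1322]
tcp_rot: [3.142, 0.0, -2.76]
contact_force: [2.0, 1.2, 0.4]
finger_gap: 0.0196
gripper_force: 34.1
```

Emit:
{"api": "send_rows", "payload": {"rows": [[[0,0,0.005,0,0,0],[0,0,0,0,0,0]]]}}

```text
clock: 19.08
ee_pos: [0.5495, -0.2097, 0.1312]
tcp_rot: [3.142, 0.0, -2.76]
contact_force: [1.4, -0.0, -0.2]
finger_gap: 0.0193
gripper_force: 34.1
```

Emit:
{"api": "send_rows", "payload": {"rows": [[[0,0,0.005,0,0,0],[0,0,0,0,0,0]]]}}

```text
clock: 19.32
ee_pos: [0.5495, -0.2097, 0.1302]
tcp_rot: [3.142, 0.0, -2.76]
contact_force: [2.0, 0.3, -0.3]
finger_gap: 0.0194
gripper_force: 34.1
```

Emit:
{"api": "send_rows", "payload": {"rows": [[[0,0,0.005,0,0,0],[0,0,0,0,0,0]]]}}

```text
clock: 19.58
ee_pos: [0.5495, -0.2098, 0.1294]
tcp_rot: [-3.141, 0.0, -2.76]
contact_force: [1.1, 0.6, 2.6]
finger_gap: 0.0195
gripper_force: 34.4
```

Emit:
{"api": "send_rows", "payload": {"rows": [[[0,0,0.001,0,0,0],[0,0,0,0,0,0]]]}}

```text
clock: 19.82
ee_pos: [0.5496, -0.2097, 0.1294]
tcp_rot: [-3.141, 0.0, -2.76]
contact_force: [0.1, 1.9, 5.5]
finger_gap: 0.0191
gripper_force: 34.8
```

Bottom felt: 5.5 N with no further motion at about 61 mm travel. I ease off slightly and release.

Emit:
{"api": "send_rows", "payload": {"rows": [[[0,0,-0.001,0,0,0],[0,0,0,0,0,0]]], "force": 20}}

```text
clock: 20.08
ee_pos: [0.5496, -0.2098, 0.1294]
tcp_rot: [-3.141, 0.0, -2.76]
contact_force: [0.3, 1.1, 5.5]
finger_gap: 0.0192
gripper_force: 34.7
```

Emit:
{"api": "send_rows", "payload": {"rows": [[[0,0,0,0,0,0],[0,0,0,0,0,0],[0,0,0,0,0,0],[0,0,0,0,0,0],[0,0,0,0,0,0]]], "claw": -1}}

```text
clock: 20.7
ee_pos: [0.5495, -0.2097, 0.1293]
tcp_rot: [3.141, 0.0, -2.76]
contact_force: [0.0, 0.8, -0.7]
finger_gap: 0.0855
gripper_force: 0.0
```

Emit:
{"api": "send_rows", "payload": {"rows": [[[0,0,-0.05,0,0,0],[0,0,-0.15,0,0,0],[0,0,-0.2,0,0,0],[0,0,-0.2,0,0,0],[0,0,0,0,0,0]]]}}

```text
clock: 21.32
ee_pos: [0.5509, -0.2106, 0.2539]
tcp_rot: [-3.136, 0.004, -2.76]
contact_force: [0.6, -0.8, -0.1]
finger_gap: 0.0855
gripper_force: 0.0
```

```bash
python3 - <<'E'
from h import *
go(.5495,-.2097,.25,201.8)
shot('wrist','w5');shot('scene','s5')
for z in(.129+.019+.012,.084+.137-.061):print(z,proj('s5',(.5467,-.2121,z)))
crop('s5',110,150,190,250,6,'s5c')
A=np.zeros((600,800,3),np.uint8);A[:,:400]=cv2.imread('pics/s5c.png')[:,:400];A[:420,400:]=cv2.imread('pics/w5.png')[:,80:480];cv2.imwrite('pics/m5.png',A)
E
```

```text
t 21.325 p [ 0.5509 -0.2106  0.2539] yaw [-179.69    0.22 -158.15] F [ 0.65 -0.85 -0.13] gap 0.085482455281471
shift [0.0049 0.0069 0.0194] turn [-0.0008  0.0006  0.0001]
0.16 [145.35505725 192.33903194]
0.16000000000000003 [145.35505725 192.33903194]
```

View pics/m5.png

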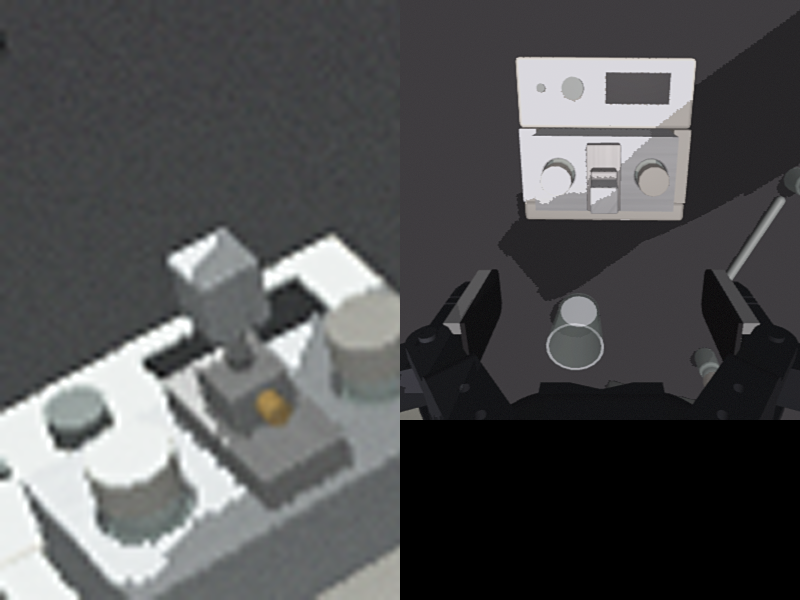

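The gauge stands square between the two vials. The knob top is at scene pixel (145.6,193), against (145.4,192.3) predicted for 61 mm travel, so the rod stayed on the bottom. The vials are in place and the gripper is clear.

```bash
python3 -c "
from station import env
print(env.job_done())"
```

```text
the job is handed in; nothing more can be done
None
```

The gauge is standing square on the block over the small well, between the two vials. I let go with its rod resting on the bottom at about 61 mm travel, and the bottom was felt at about 5.5 N. The job was handed in after about 21 s of robot time.

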